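# Close the sale at the shop till

### The job

Finish the sale at the till: with the fingers push the open cash drawer fully home without slamming it, and only then press the single round key on the keypad lightly all the way down with the fingertips, let it come back up and draw the hand away. Do not press any of the square keys, and leave everything standing on the till and the counter where it is: nothing needs gripping and nothing may be lifted.

Things in the scene. Friction and masses are not known exactly. Their poses are not given: they have to be found in the camera images.
- till: grey cash register, fixed to the counter, 300 deep (x) x 360 wide (y) x 100 mm high; origin under its centre on the counter; x points from its front (robot side) to its back, z up. On its flat top, towards the front, is a black keypad with six light keys. Behind the keypad, from x = 35 mm on, a housing rises to 150 mm, with a paper slip to 200 mm
- cash_drawer (a joint): how far the cash drawer stands out of the till's front, in m: 0 is fully home, it opens towards the till's -x; starts 0.04 to 0.08 out, slides with about 2 N of friction and stays where it is left (no spring, no latch)
- drawer_face (a point): middle of the drawer's flat black front panel, on its outer face, 55 mm above the counter; moves with the drawer. The panel is 330 mm wide, 18 mm thick, from 10 to 84 mm above the counter; fully home its face lies 168 mm before the till's centre. Behind it is the white coin tray, lower than the panel
- key_round (a joint): how far the round key is pressed, m: 0 is up, 0.006 is fully down; a spring returns it. Moves straight down; about 1.5 N starts it, 4.7 N holds it fully down; it counts as pressed from 0.004; more than 25 N would damage it
- key_round_top (a point): centre of the top of the only round key, 30 mm across, 115 mm above the counter (15 mm above the till's top); moves with the key. Six keys stand in two rows of three, 52 mm apart both ways, rows 110 and 58 mm before the till's centre; which key is in which place changes from start to start
- key_a (a joint): how far this one of the five square keys is pressed, m: 0 is up; same spring and travel as the round key
- key_b (a joint): how far this one of the five square keys is pressed, m: 0 is up; same spring and travel as the round key
- key_c (a joint): how far this one of the five square keys is pressed, m: 0 is up; same spring and travel as the round key
- key_d (a joint): how far this one of the five square keys is pressed, m: 0 is up; same spring and travel as the round key
- key_e (a joint): how far this one of the five square keys is pressed, m: 0 is up; same spring and travel as the round key
- key_a_top (a point): centre of the top of that square key, 36 x 36 mm, 112 mm above the counter
- key_b_top (a point): centre of the top of that square key, 36 x 36 mm, 112 mm above the counter
- key_c_top (a point): centre of the top of that square key, 36 x 36 mm, 112 mm above the counter
- key_d_top (a point): centre of the top of that square key, 36 x 36 mm, 112 mm above the counter
- key_e_top (a point): centre of the top of that square key, 36 x 36 mm, 112 mm above the counter
- stamp: wooden hand stamp, 32 mm across, 68 mm tall, standing on the till top to the left of the keypad; origin under its centre; leave it alone
- mint_tin: small jar, 44 mm across, 45 mm tall, on the till top to the right of the keypad; origin under its centre; leave it alone
- food_tin: food can, 74 mm across, 110 mm tall, on the counter to the left of the till; origin under its centre; leave it alone
- carton: drink carton, 60 x 90 x 179 mm tall, on the counter to the right of the till; origin under its centre; leave it alone
- sweet_jar: amber jar with lid, 90 mm across, 130 mm tall, on the counter to the left of the till; origin under its centre; leave it alone
- calculator: grey desk calculator, 150 x 100 x 21 mm, on the counter, front right of the till; origin under its centre; leave it alone

How it is judged:
By the outcome, as a careful person would: the job done as asked, in the order asked, and still so for the second after the job is handed in, with the robot touching nothing.
It also fails if it takes over 38 s, if anything falls off the work surface, if the arm or the gripper's body presses on something with over 40 N, if the wrist force passes 120 N, or if a joint passes its speed limit or range.

### The arm

A 7-joint arm with a two-finger parallel gripper is mounted at the origin on the work surface. World frame = base frame: x ahead of the robot, y to its left, z up, the work surface at z = 0. Lengths are in m, angles in rad, forces in N, time in s.
With the tool pointing down it reaches from about 0.4 to 0.9 m from the base axis. Payload 5.6 kg.
Tool frame: the origin (TCP) lies on the mounting face of the last link; the fingertips stand 190 mm ahead of it and the grasp point (between the pads) lies 171 mm ahead of it (env.grip_point_offset is the distance from the TCP to the grasp point, in m); z points along the fingers, y is the line along which they close (so a half turn about z gives the same grasp; the last joint's range is limited). The gripper opens to 92 mm and grips with 3 to 60 N. Pads are 20 mm wide; open, the fingers measure 128 mm over their backs; the gripper's body (75 mm by 189 mm) begins 69 mm behind the grasp point.
Start: joints at [1.125, 0.468, -0.012, 1.603, 0.006, 1.071, -0.056], TCP at [0.255, -0.598, 0.405] pointing down, gripper open.
Joint ranges: [-2.53, 2.53], [-0.31, 2.02], [-1.57, 1.55], [0.28, 2.44], [-1.29, 4.43], [0.15, 1.84], [-2.92, 2.92]. Speed limits (rad/s): [2.57, 2.57, 3.14, 3.14, 3.14, 3.14, 3.14].

### API

Orientations are given as a 3x3 rotation matrix whose columns are the frame's x, y, z axes.
In Python, from rig import env gives the robot as it stands. The module is installed in compiled form; this text tells all that it offers.
- The arm moves only by the tool apply_moves, never from a script. Its argument "targets" is a list of rows, each an object of numbers: "claw": the finger opening in mm, from 0 to 91.9; "dx", "dy", "dz": the shift along the tool's x, y, z scaled (see below); "yaw": the turn about the tool's z scaled (see below). In form: [{"claw": .., "dx": .., "dy": .., "dz": .., "yaw": ..}, ...]. A call has 1 to 8 rows; each row shifts and turns the commanded pose from where the row before left it, along the tool's axes as they then stand; what a row does not reach is not made up. The controller multiplies each number of a shift by 0.05 m and each number of a turn by 0.12 rad. A row lasts 1/8 s, in which the tool goes at most 62.5 mm and 10.7 degrees, less where a joint would pass 70% of its speed; a pose out of reach is approached as far as the arm can. A call with a number of a shift or a turn outside -1 to 1 is refused whole. A call with a gripper value outside its range is refused whole. The fingers move at their own pace and stop on an object; the grip force is fixed at half the most. Time passes only in rows, so rows that do not move let the fingers close. It gives the time, the measured TCP pose, the force, the opening and the grip force at its end, in the units of the state.
- env.get_obs(): the state, without advancing time (a new reading comes with each control period).
- env.camera(name): name is "side" or "top"; returns a dict with "img" (400x640x3 uint8, red, green, blue), "K" (3x3 intrinsics, pixels), "k1" (the pictures are not rectified: a ray, as slopes to the right and down, at radius r is drawn at 1 + k1 r^2 times it, then the intrinsics apply), "rvec" (rotation vector, rad) and "tvec" (3), from world to camera coordinates, as OpenCV has them. Camera axes: x right, y down, z forward; pixel columns grow to the right and rows downward; lengths in m; the calibration is good to about 2 mm. A picture is of the moment at which its call begins. There is no depth.
- env.sign_off(): hands the job in; it is judged then, once.
Trained networks look in the newest picture that a camera, given by its name, has taken for a name from the list of things; names that differ only in an ending like _2 or _b are one class to them, and where a whole thing is asked for, a point or a joint stands for the part that bears it (a point fixed in the world has none). Each returns a list of dicts, best first, with "confidence" (0 to 1); they miss things now and then, are a little off and sometimes report something else, mostly with a low value. They report only what shows in the picture. A call takes as long as a camera call.
- env.find_in(camera, name): "box" ([left, top, right, bottom] in pixels, round what is visible of it).
The state is a dict: "time_s": time; "qpos": joint angles; "joint_vel": joint speeds; "tau": joint torques, N m; "tool_pos": TCP position; "ee_rot": TCP orientation; "ft_force": force on the tool from outside, world axes, zero at the start; "wrist_torque": the same for the moment, N m; "gripper_width": finger opening in m; "finger_force": force on a finger pad.
Only numpy, scipy, OpenCV 4.12 (cv2) and the standard library are available. Lean on these libraries where they do the work, as an engineer would, in place of code of your own. Each camera call takes 0.05 s, during which the arm holds its last target. There are 200 camera calls.

## Working session

There is one attempt and no reset: what is moved stays moved. The work goes in short steps, Python scripts to look and compute and a tool call to move; the robot and the scene stay as the last step left them, time stands still between calls to the robot, and variables do not carry over. Pictures are saved under pics/ and viewed, at most 10 in all, crops included, and the job is handed in when it is done.

Besides the shell and the picture viewer there is one more tool, called after "Emit:" by a JSON object that holds its "api" and its "payload", one argument or row to a line. apply_moves: Moves the arm, as the interface text tells. Its arguments: {"type":"object","properties":{"targets":{"type":"array","items":{"type":"object","properties":{"claw":{"type":"number"},"dx":{"type":"number","minimum":-1,"maximum":1},"dy":{"type":"number","minimum":-1,"maximum":1},"dz":{"type":"number","minimum":-1,"maximum":1},"yaw":{"type":"number","minimum":-1,"maximum":1}}}}},"required":["targets"]}

```bash
mkdir -p pics
cat > h.py <<'E'
import numpy as np, cv2
from rig import env
def ray(c,u,v):
    K=c["K"];d=np.array([(u-K[0,2])/K[0,0],(v-K[1,2])/K[1,1]]);s=d.copy()
    for _ in range(30): s=d/(1+c["k1"]*(s@s))
    R=cv2.Rodrigues(np.array(c["rvec"],float))[0];t=np.array(c["tvec"]).ravel()
    return -R.T@t, R.T@np.array([s[0],s[1],1])
def at_z(c,u,v,z):
    o,d=ray(c,u,v);return o+d*(z-o[2])/d[2]
def proj(c,P):
    R=cv2.Rodrigues(np.array(c["rvec"],float))[0];p=R@np.asarray(P)+np.array(c["tvec"]).ravel()
    s=p[:2]/p[2];s=s*(1+c["k1"]*(s@s));K=c["K"];return s*[K[0,0],K[1,1]]+[K[0,2],K[1,2]]
def shot(n,f):
    c=env.camera(n);cv2.imwrite("pics/"+f,c["img"][:,:,::-1]);return c
E
python3 - <<'E'
from h import *
for n in("top","side"):
    c=shot(n,n+"0.png");print(n,ray(c,320,200),c["k1"])
    for k in("till","key_round_top","key_a_top","drawer_face","stamp","mint_tin","calculator","carton","food_tin"):
        print(k,[(np.round(d["box"]).tolist(),round(d["confidence"],2)) for d in env.find_in(n,k)][:6])
o=env.get_obs();print({k:np.round(v,3).tolist() for k,v in o.items()})
E
```

```text
top (array([3.09814729e-01, 6.51580437e-04, 1.28844910e+00]), array([ 0.21013242, -0.01625098, -0.9776512 ])) -0.07069063259782908
till [([210.0, 104.0, 347.0, 252.0], 0.6)]
key_round_top [([179.0, 164.0, 212.0, 199.0], 0.5)]
key_a_top [([270.0, 198.0, 282.0, 206.0], 0.5)]
drawer_face [([210.0, 212.0, 328.0, 251.0], 0.95), ([252.0, 170.0, 264.0, 184.0], 0.58)]
stamp [([218.0, 166.0, 235.0, 181.0], 0.7), ([289.0, 179.0, 303.0, 194.0], 0.45), ([249.0, 169.0, 269.0, 186.0], 0.29)]
mint_tin [([320.0, 190.0, 336.0, 205.0], 0.47)]
calculator [([340.0, 232.0, 390.0, 289.0], 0.72)]
carton [([342.0, 181.0, 378.0, 212.0], 0.84), ([269.0, 174.0, 285.0, 187.0], 0.73)]
food_tin [([168.0, 219.0, 205.0, 249.0], 0.86)]
side (array([0.19453165, 0.65459389, 0.91510395]), array([ 0.33502885, -0.57118238, -0.74936623])) -0.039136937271836585
till [([146.0, 116.0, 395.0, 335.0], 0.89), ([236.0, 327.0, 280.0, 390.0], 0.17)]
key_round_top [([287.0, 192.0, 300.0, 201.0], 0.7)]
key_a_top [([289.0, 214.0, 305.0, 233.0], 0.77), ([301.0, 194.0, 323.0, 214.0], 0.47)]
drawer_face [([265.0, 201.0, 394.0, 338.0], 0.76)]
stamp [([215.0, 232.0, 233.0, 263.0], 0.61), ([287.0, 188.0, 303.0, 200.0], 0.47)]
mint_tin [([324.0, 158.0, 342.0, 183.0], 0.67)]
calculator [([381.0, 172.0, 456.0, 236.0], 0.65)]
carton [([330.0, 117.0, 379.0, 183.0], 0.89)]
food_tin [([236.0, 327.0, 280.0, 389.0], 0.77), ([265.0, 201.0, 391.0, 334.0], 0.36)]
{'time_s': 1.0, 'qpos': [1.125, 0.468, -0.012, 1.603, 0.006, 1.071, -0.056], 'joint_vel': [-0.001, 0.001, -0.001, 0.0, -0.0, 0.001, -0.001], 'tau': [-0.0, -52.043, -0.013, -24.406, -0.057, 0.011, 0.0], 'tool_pos': [0.255, -0.598, 0.405], 'ee_rot': [[0.92, 0.392, -0.0], [0.392, -0.92, -0.0], [-0.0, 0.0, -1.0]], 'ft_force': [-0.219, -0.25, 0.013], 'wrist_torque': [0.031, 0.003, -0.024], 'finger_force': 0.0, 'gripper_width': 0.092}
```

View pics/top0.png

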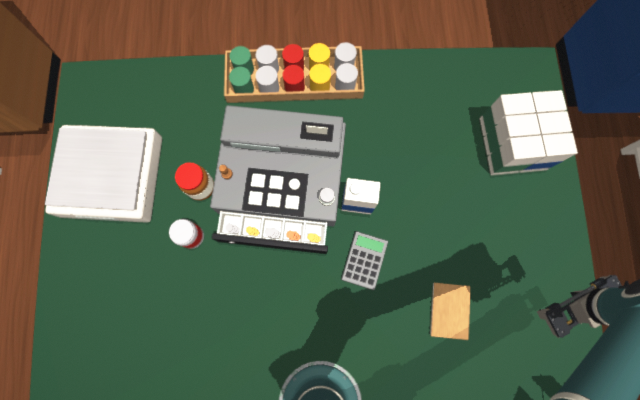

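View pics/side0.png

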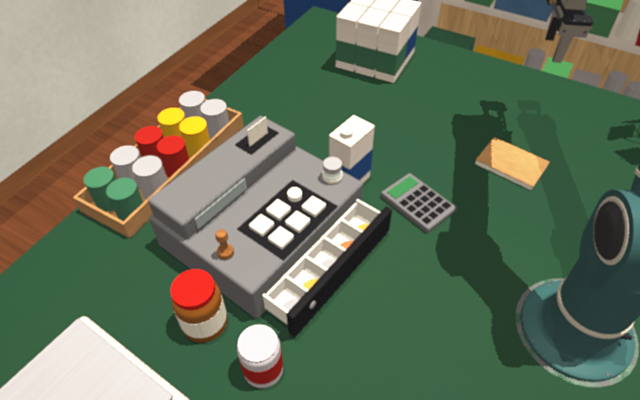

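Top view: the round key is at about (294,184), the right one of the back row, and the open drawer's front edge runs (214,239)–(327,249). The side view agrees, with the round key at (295,194). Next I fit the till pose to the six keys in both views.

```bash
cat > fit.py <<'E'
from h import *
from scipy.optimize import least_squares
B={"top":(240,166,308,214),"side":(240,180,330,252)}
obs=[];cs={}
for n,(x0,y0,x1,y1) in B.items():
    c=env.camera(n);cs[n]=c
    g=c["img"][y0:y1,x0:x1].min(2)
    _,_,st,ce=cv2.connectedComponentsWithStats((g>165).astype(np.uint8))
    for s,p in zip(st[1:],ce[1:]):
        if s[4]>40: obs.append((n,p+[x0,y0],s[4]));print(n,p+[x0,y0],s[4])
grid=[(-110+52*i,52*j) for i in(0,1) for j in(-1,0,1)]
def W(p,q):
    a=p[2];R=np.array([[np.cos(a),-np.sin(a)],[np.sin(a),np.cos(a)]]);return R@np.array(q)+p[:2]
def model(p):
    r=[]
    for n,u,_ in obs:
        d=[proj(cs[n],[*W(p,np.array(g)/1000),.112])-u for g in grid]
        r+=list(min(d,key=lambda v:v@v))
    return np.array(r)
if __name__=="__main__":
    c=cs["top"]
    P={k:at_z(c,*u,z)[:2] for k,u,z in[("round",(294,184),.115),("dl",(214,239),.084),("dr",(327,249),.084)]};print(P)
    v=P["dl"]-P["dr"];a0=np.arctan2(-v[0],v[1])
    b=min((least_squares(model,[*(P["round"]-W([0,0,a0],[-.058,s*.052])),a0],loss="soft_l1") for s in(-1,)),key=lambda s:s.cost)
    p=b.x;print("till",p,"rms px",np.sqrt(np.mean(b.fun**2)))
    R=W(p,[-.058,-.052]);print("round",R,[proj(cs[n],[*R,.115]) for n in cs])
    ca,sa=np.cos(-p[2]),np.sin(-p[2])
    M=np.array([[ca,-sa],[sa,ca]])
    print("drawer corners in till",[M@(P[k]-p[:2]) for k in("dl","dr")])
    for n in cs:
        im=cs[n]["img"][:,:,::-1].copy()
        for q,z in [((-.058,-.052),.115),((-.168,0.165),.084),((-.168,-.165),.084),((-.22,.165),.084),((-.22,-.165),.084),((-.15,.18),.1),((-.15,-.18),.1)]:
            cv2.circle(im,tuple(int(round(t)) for t in proj(cs[n],[*W(p,q),z])),1,(0,0,255),-1)
        im=im[140:290,170:410] if n=="top" else im[120:345,140:440]
        cv2.imwrite(f"pics/fit_{n}.png",cv2.resize(im,None,fx=2.6,fy=2.6))
E
python3 fit.py; cd pics; python3 -c "
import cv2,numpy as np
a,b=cv2.imread('fit_top.png'),cv2.imread('fit_side.png');print(a.shape,b.shape)"
```

```text
top [266.47941889 174.02179177] 413
top [257.62424242 180.09090909] 165
top [275.84567901 181.93209877] 162
top [294.07446809 183.61702128] 94
top [306.21666667 202.91666667] 60
top [255.23976608 197.80116959] 171
top [273.47953216 199.69005848] 171
top [291.67630058 201.76878613] 173
side [294.25352113 192.42957746] 142
side [313.64575646 204.91881919] 271
side [278.0326087  208.15942029] 276
side [297.33449477 220.18466899] 287
side [261.08474576 223.60677966] 295
side [280.45079365 236.32380952] 315
side [320.4453125 240.5625   ] 128
{'round': array([0.61041271, 0.05269516]), 'dl': array([0.46583086, 0.2831586 ]), 'dr': array([ 0.42805832, -0.03413431])}
till [ 0.67540729  0.09529384 -0.14729708] rms px 6.55100144508844
round [0.61040357 0.0523693 ] [array([294.11579347, 183.99950838]), array([294.4087132, 192.1387612])]
drawer corners in till [array([-0.23487898,  0.15507195]), array([-0.225675 , -0.1643288])]
(390, 624, 3) (585, 780, 3)
```

View pics/fit_top.png

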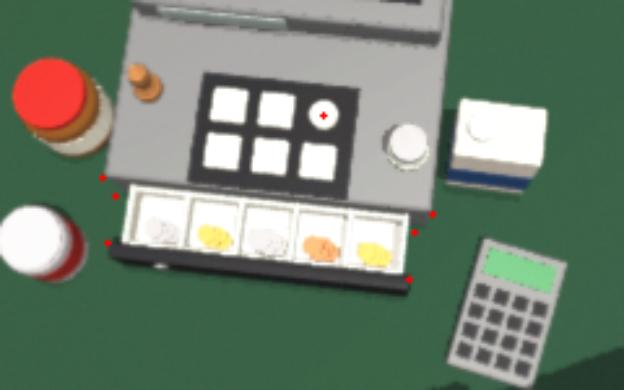

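View pics/fit_side.png

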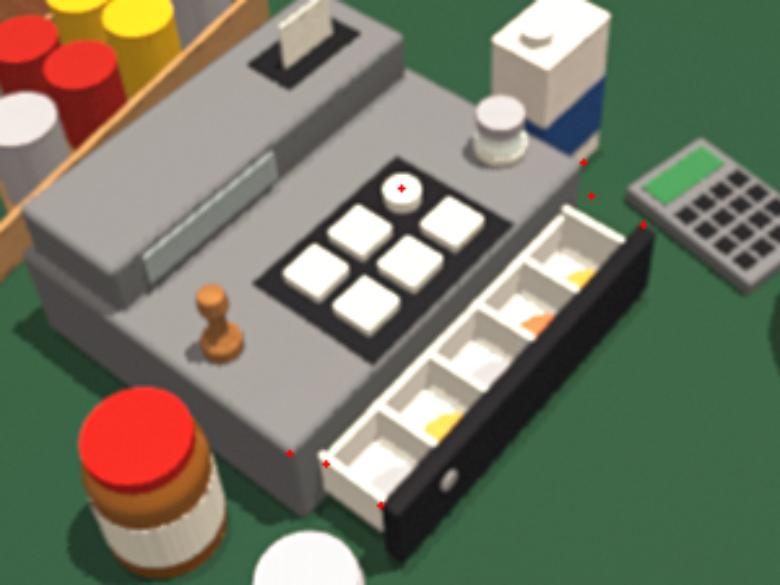

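Both overlays put the round-key mark on the key's centre. The fit itself is skewed by three stray blobs, so I drop those and refit.

```bash
sed -i 's/if s\[4\]>40:/if (80<s[4]<200 and n=="top") or (n=="side" and s[4]>130):/; s/;print(n,p+\[x0,y0\],s\[4\])//' fit.py
cat >> fit.py <<'E'
    t=p
    # drawer front bottom/top edge estimates from both views
    for n,us in(("top",[(214,239),(327,249),(212.5,234),(328,245)]),("side",[(294.5,311),(390.5,209)])):
        for u in us: print(n,u,M@(at_z(cs[n],*u,.084)[:2]-p[:2]))
    for n,k,z in(("top","stamp",.168),("top","mint_tin",.145),("side","carton",.179)):
        b=env.find_in(n,k)[0]["box"];q=at_z(cs[n],(b[0]+b[2])/2,(b[1]+b[3])/2,z-.03);print(k,q)
    T=env.get_obs();
    for x in(-.28,-.23,-.168): print("face",x,W(p,[x,0]))
E
python3 fit.py
```

```text
{'round': array([0.61041271, 0.05269516]), 'dl': array([0.46583086, 0.2831586 ]), 'dr': array([ 0.42805832, -0.03413431])}
till [ 0.67570758  0.09615671 -0.14104719] rms px 0.2845774126061266
round [0.6109734  0.05282675] [array([293.94913799, 183.80846338]), array([294.0659726 , 192.17890109])]
drawer corners in till [array([-0.23408123,  0.15564036]), array([-0.22687363, -0.16381167])]
top (214, 239) [-0.23408123  0.15564036]
top (327, 249) [-0.22687363 -0.16381167]
top (212.5, 234) [-0.22053483  0.16212504]
top (328, 245) [-0.2154379  -0.16543777]
side (294.5, 311) [-0.2277092   0.15102781]
side (390.5, 209) [-0.23257077 -0.16170805]
stamp [0.62153042 0.09148954 0.138     ]
mint_tin [ 0.56828541 -0.0421285   0.115     ]
carton [ 0.54946148 -0.09106501  0.149     ]
face -0.28 [0.39848817 0.13551911]
face -0.23 [0.44799164 0.12849011]
face -0.168 [0.50937593 0.11977415]
```

Emit:
{"api": "apply_moves", "payload": {
  "targets": [
    {"claw": 0,"yaw": 0.9},
    {"claw": 0,"yaw": 0.9},
    {"claw": 0,"yaw": 0.9},
    {"claw": 0,"yaw": 0.9},
    {"claw": 0,"yaw": 0.93},
    {"claw": 0,"dy": -0.8,"dx": 0.15},
    {"claw": 0,"dy": -0.8,"dx": 0.15},
    {"claw": 0,"dy": -0.8,"dx": 0.15}
  ]
}}

```text
invalid input
```

Emit:
{"api": "apply_moves", "payload": {
  "targets": [
    {"claw": 0,"dy": -0.8,"dx": 0.15},
    {"claw": 0,"dy": -0.8,"dx": 0.15},
    {"claw": 0,"dy": -0.8,"dx": 0.15},
    {"claw": 0,"dy": -0.8,"dx": 0.15},
    {"claw": 0,"dy": -0.8,"dx": 0.15},
    {"claw": 0,"dy": -0.8,"dx": 0.15},
    {"claw": 0,"dy": -0.8,"dx": 0.15},
    {"claw": 0,"dy": -0.8,"dx": 0.15}
  ]
}}

```text
invalid input
```

```bash
cat > st.py <<'E'
from h import *
o=env.get_obs();R=o["ee_rot"];p=np.array([.6757,.0962]);a=-.141
M=np.array([[np.cos(a),np.sin(a)],[-np.sin(a),np.cos(a)]])
T=o["tool_pos"];tip=T+.19*R[:,2]
print("t",o["time_s"],"tool yaw",np.arctan2(R[1,0],R[0,0]),"tip till",M@(tip[:2]-p),"z",tip[2],"zax",R[:,2],"F",o["ft_force"],"w",o["gripper_width"],"q",np.round(o["qpos"],2))
E
python3 st.py
```

```text
t 1.35 tool yaw 0.40269873044480886 tip till [-0.31923285 -0.74647643] z 0.21468123627046595 zax [-4.39839511e-05 -3.01546025e-05 -9.99999999e-01] F [ 0.17848297 -0.01780187  0.50106365] w 0.09216626212485719 q [ 1.13  0.47 -0.01  1.6   0.01  1.07 -0.06]
```

The calls were refused, probably because a row needs every field. I'll give all five.

Emit:
{"api": "apply_moves", "payload": {
  "targets": [
    {"claw": 0,"dx": 0,"dy": 0,"dz": 0,"yaw": 0.9},
    {"claw": 0,"dx": 0,"dy": 0,"dz": 0,"yaw": 0.9},
    {"claw": 0,"dx": 0,"dy": 0,"dz": 0,"yaw": 0.9},
    {"claw": 0,"dx": 0,"dy": 0,"dz": 0,"yaw": 0.9},
    {"claw": 0,"dx": 0,"dy": 0,"dz": 0,"yaw": 0.93},
    {"claw": 0,"dx": 0.15,"dy": -0.8,"dz": 0,"yaw": 0},
    {"claw": 0,"dx": 0.15,"dy": -0.8,"dz": 0,"yaw": 0},
    {"claw": 0,"dx": 0.15,"dy": -0.8,"dz": 0,"yaw": 0}
  ]
}}

```text
time_s: 2.35
tool_pos: [0.2942, -0.4811, 0.4047]
ee_rot: [[0.99, -0.141, 0.0], [-0.141, -0.99, -0.0], [0.0, 0.0, -1.0]]
ft_force: [-0.3, -0.3, 1.1]
gripper_width: 0.0141
finger_force: 0.0
```

```bash
python3 st.py
```

```text
t 2.35 tool yaw -0.14097585582882463 tip till [-0.29649713 -0.62523729] z 0.2147049264625012 zax [ 1.81517949e-04 -1.83229370e-04 -9.99999967e-01] F [-0.2737007  -0.32443912  1.1177872 ] w 0.014100143481436274 q [ 0.91  0.32  0.07  1.82 -0.03  1.   -0.73]
```

Emit:
{"api": "apply_moves", "payload": {
  "targets": [
    {"claw": 0,"dx": 0.16,"dy": -0.8,"dz": 0,"yaw": 0},
    {"claw": 0,"dx": 0.16,"dy": -0.8,"dz": 0,"yaw": 0},
    {"claw": 0,"dx": 0.16,"dy": -0.8,"dz": 0,"yaw": 0},
    {"claw": 0,"dx": 0.16,"dy": -0.8,"dz": 0,"yaw": 0},
    {"claw": 0,"dx": 0.16,"dy": -0.8,"dz": 0,"yaw": 0},
    {"claw": 0,"dx": 0.16,"dy": -0.8,"dz": 0,"yaw": 0},
    {"claw": 0,"dx": 0.16,"dy": -0.8,"dz": 0,"yaw": 0},
    {"claw": 0,"dx": 0.16,"dy": -0.8,"dz": 0,"yaw": 0}
  ]
}}

```text
time_s: 3.35
tool_pos: [0.4025, -0.1732, 0.405]
ee_rot: [[0.99, -0.14, 0.001], [-0.14, -0.99, -0.0], [0.001, 0.0, -1.0]]
ft_force: [-0.1, -0.5, -0.3]
gripper_width: 0.0007
finger_force: 0.0
```

Emit:
{"api": "apply_moves", "payload": {
  "targets": [
    {"claw": 0,"dx": 0,"dy": -0.8,"dz": 0,"yaw": 0},
    {"claw": 0,"dx": 0,"dy": -0.8,"dz": 0,"yaw": 0},
    {"claw": 0,"dx": 0,"dy": -0.8,"dz": 0,"yaw": 0},
    {"claw": 0,"dx": 0,"dy": -0.8,"dz": 0,"yaw": 0},
    {"claw": 0,"dx": -0.2,"dy": -0.8,"dz": 0,"yaw": 0},
    {"claw": 0,"dx": -0.2,"dy": -0.8,"dz": 0,"yaw": 0},
    {"claw": 0,"dx": -0.2,"dy": -0.8,"dz": 0,"yaw": 0},
    {"claw": 0,"dx": -0.2,"dy": -0.5,"dz": 0,"yaw": 0}
  ]
}}

```text
time_s: 4.35
tool_pos: [0.4051, 0.135, 0.405]
ee_rot: [[0.99, -0.139, 0.001], [-0.139, -0.99, 0.0], [0.001, -0.001, -1.0]]
ft_force: [-0.8, -0.1, -0.3]
gripper_width: 0.0005
finger_force: 0.0
```

```bash
python3 st.py
```

```text
t 4.35 tool yaw -0.13899224502005986 tip till [-0.27327647  0.00048381] z 0.21498376442968684 zax [ 7.70096738e-04  4.97933381e-04 -9.99999580e-01] F [-0.82143368 -0.12114574 -0.33503557] w 0.0005266098841710302 q [ 0.04  0.12 -0.47  2.09  0.07  0.94 -2.17]
```

Emit:
{"api": "apply_moves", "payload": {
  "targets": [
    {"claw": 0,"dx": 0,"dy": 0,"dz": 0.6,"yaw": 0},
    {"claw": 0,"dx": 0,"dy": 0,"dz": 0.8,"yaw": 0},
    {"claw": 0,"dx": 0,"dy": 0,"dz": 0.8,"yaw": 0},
    {"claw": 0,"dx": 0,"dy": 0,"dz": 0.6,"yaw": 0},
    {"claw": 0,"dx": 0,"dy": 0,"dz": 0.5,"yaw": 0},
    {"claw": 0,"dx": 0.2,"dy": 0,"dz": 0,"yaw": 0},
    {"claw": 0,"dx": 0.15,"dy": 0,"dz": 0,"yaw": 0}
  ]
}}

```text
time_s: 5.22
tool_pos: [0.4241, 0.1308, 0.2406]
ee_rot: [[0.99, -0.141, 0.002], [-0.141, -0.99, 0.001], [0.002, -0.001, -1.0]]
ft_force: [0.4, -0.2, 0.8]
gripper_width: 0.0005
finger_force: 0.0
```

```bash
python3 st.py; python3 -c "
from h import *
c=shot('side','s1.png');im=c['img'][100:360,130:490,::-1];cv2.imwrite('pics/s1c.png',cv2.resize(im,None,fx=2.1,fy=2.1))"
```

```text
t 5.225 tool yaw -0.1410577191447462 tip till [-0.25365718 -0.00096963] z 0.050560081666482154 zax [ 1.77489697e-03  5.59499500e-04 -9.99998268e-01] F [ 0.44824639 -0.24280481  0.84202062] w 0.0005289840708553113 q [-0.05  0.43 -0.38  2.19  0.29  0.57 -2.36]
```

View pics/s1c.png

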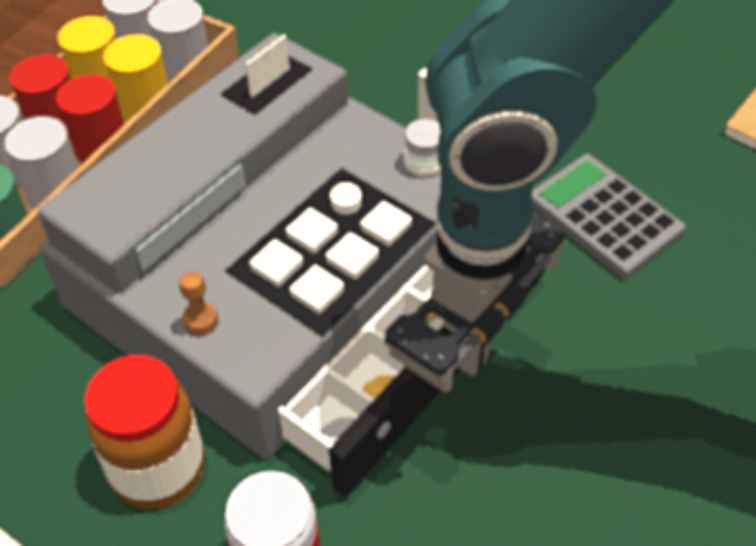

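The picture shows the fingers standing in front of the panel at its middle, at about (450,360) in the crop. They are clear of the till, and nothing has been touched. I push slowly from here.

Emit:
{"api": "apply_moves", "payload": {
  "targets": [
    {"claw": 0,"dx": 0.12,"dy": 0,"dz": 0,"yaw": 0},
    {"claw": 0,"dx": 0.1,"dy": 0,"dz": 0,"yaw": 0},
    {"claw": 0,"dx": 0.1,"dy": 0,"dz": 0,"yaw": 0},
    {"claw": 0,"dx": 0.12,"dy": 0,"dz": 0,"yaw": 0},
    {"claw": 0,"dx": 0.12,"dy": 0,"dz": 0,"yaw": 0},
    {"claw": 0,"dx": 0.12,"dy": 0,"dz": 0,"yaw": 0},
    {"claw": 0,"dx": 0.12,"dy": 0,"dz": 0,"yaw": 0},
    {"claw": 0,"dx": 0.12,"dy": 0,"dz": 0,"yaw": 0}
  ]
}}

```text
time_s: 6.28
tool_pos: [0.4687, 0.1241, 0.2396]
ee_rot: [[0.99, -0.141, -0.0], [-0.141, -0.99, -0.0], [-0.0, 0.0, -1.0]]
ft_force: [-2.1, -0.7, 1.2]
gripper_width: 0.0001
finger_force: 1.1
```

```bash
python3 st.py
```

```text
t 6.275 tool yaw -0.14098564852639314 tip till [-0.2089322  -0.00154785] z 0.04960747719947045 zax [-2.09402740e-04 -1.42278520e-04 -9.99999968e-01] F [-2.06899705 -0.7174263   1.19628724] w 9.906183620454534e-05 q [-0.02  0.48 -0.37  2.1   0.29  0.61 -2.3 ]
```

Emit:
{"api": "apply_moves", "payload": {
  "targets": [
    {"claw": 0,"dx": 0.12,"dy": 0,"dz": 0,"yaw": 0},
    {"claw": 0,"dx": 0.1,"dy": 0,"dz": 0,"yaw": 0},
    {"claw": 0,"dx": 0.1,"dy": 0,"dz": 0,"yaw": 0},
    {"claw": 0,"dx": 0.08,"dy": 0,"dz": 0,"yaw": 0},
    {"claw": 0,"dx": 0.05,"dy": 0,"dz": 0,"yaw": 0},
    {"claw": 0,"dx": 0.04,"dy": 0,"dz": 0,"yaw": 0},
    {"claw": 0,"dx": 0.04,"dy": 0,"dz": 0,"yaw": 0},
    {"claw": 0,"dx": 0.03,"dy": 0,"dz": 0,"yaw": 0}
  ]
}}

```text
time_s: 7.28
tool_pos: [0.496, 0.1202, 0.2396]
ee_rot: [[0.99, -0.14, -0.0], [-0.14, -0.99, -0.0], [-0.0, 0.0, -1.0]]
ft_force: [-2.9, -1.3, 1.2]
gripper_width: 0.0007
finger_force: 1.0
```

```bash
python3 st.py
```

```text
t 7.275 tool yaw -0.14090006289532286 tip till [-0.18129377 -0.00158452] z 0.049610603597614905 zax [-2.25732740e-04 -2.19956088e-04 -9.99999950e-01] F [-2.89809434 -1.33841449  1.22295435] w 0.0006593426912823408 q [-0.01  0.51 -0.36  2.04  0.29  0.64 -2.28]
```

Still only about 3 N. I creep on until the force rises at the stop.

Emit:
{"api": "apply_moves", "payload": {
  "targets": [
    {"claw": 0,"dx": 0.03,"dy": 0,"dz": 0,"yaw": 0},
    {"claw": 0,"dx": 0.03,"dy": 0,"dz": 0,"yaw": 0},
    {"claw": 0,"dx": 0.02,"dy": 0,"dz": 0,"yaw": 0}
  ]
}}

```text
time_s: 7.65
tool_pos: [0.4998, 0.1197, 0.2396]
ee_rot: [[0.99, -0.14, -0.001], [-0.14, -0.99, -0.0], [-0.001, 0.0, -1.0]]
ft_force: [-3.5, -0.9, 1.8]
gripper_width: 0.0004
finger_force: 2.1
```

Emit:
{"api": "apply_moves", "payload": {
  "targets": [
    {"claw": 0,"dx": 0.02,"dy": 0,"dz": 0,"yaw": 0},
    {"claw": 0,"dx": 0.02,"dy": 0,"dz": 0,"yaw": 0}
  ]
}}

```text
time_s: 7.9
tool_pos: [0.5004, 0.1198, 0.2395]
ee_rot: [[0.99, -0.14, -0.004], [-0.14, -0.99, -0.001], [-0.004, 0.002, -1.0]]
ft_force: [-9.6, -0.3, 6.9]
gripper_width: 0.0008
finger_force: 5.0
```

Emit:
{"api": "apply_moves", "payload": {
  "targets": [
    {"claw": 0,"dx": 0.02,"dy": 0,"dz": 0,"yaw": 0},
    {"claw": 0,"dx": 0,"dy": 0,"dz": 0,"yaw": 0}
  ]
}}

```text
time_s: 8.15
tool_pos: [0.5007, 0.1199, 0.2394]
ee_rot: [[0.99, -0.139, -0.006], [-0.139, -0.99, -0.001], [-0.006, 0.002, -1.0]]
ft_force: [-10.7, 1.1, 8.1]
gripper_width: 0.0001
finger_force: 5.6
```

```bash
python3 st.py
```

```text
t 8.15 tool yaw -0.13993281606977293 tip till [-0.17764984 -0.00156935] z 0.04940444273866554 zax [-0.00603945 -0.00126091 -0.99998097] F [-10.7465098   1.0829691   8.1197405] w 0.00013891630643325886 q [-0.01  0.52 -0.36  2.02  0.29  0.65 -2.27]
```

The drawer stopped with the tip at −0.178 m in the till frame, which is where the home position should be. I back off and rise.

Emit:
{"api": "apply_moves", "payload": {
  "targets": [
    {"claw": 0,"dx": -0.2,"dy": 0,"dz": 0,"yaw": 0},
    {"claw": 0,"dx": -0.5,"dy": 0,"dz": 0,"yaw": 0},
    {"claw": 0,"dx": 0,"dy": 0,"dz": 0,"yaw": 0},
    {"claw": 0,"dx": 0,"dy": 0,"dz": -0.6,"yaw": 0},
    {"claw": 0,"dx": 0,"dy": 0,"dz": -0.8,"yaw": 0},
    {"claw": 0,"dx": 0,"dy": 0,"dz": -0.8,"yaw": 0},
    {"claw": 0,"dx": 0,"dy": 0,"dz": -0.6,"yaw": 0},
    {"claw": 0,"dx": 0,"dy": 0,"dz": 0,"yaw": 0}
  ]
}}

```text
time_s: 9.15
tool_pos: [0.4699, 0.1244, 0.3823]
ee_rot: [[0.99, -0.141, 0.007], [-0.141, -0.99, 0.001], [0.007, -0.002, -1.0]]
ft_force: [-0.1, 0.5, -0.5]
gripper_width: 0.0005
finger_force: 0.0
```

```bash
python3 st.py; python3 -c "
from h import *
c=shot('side','s2.png');im=c['img'][100:360,130:490,::-1];cv2.imwrite('pics/s2c.png',cv2.resize(im,None,fx=2.1,fy=2.1))"
```

```text
t 9.15 tool yaw -0.14155513315627619 tip till [-0.20638099 -0.00057901] z 0.19230506285362284 zax [ 0.00715973  0.00140679 -0.99997338] F [-0.12309341  0.5398218  -0.47297327] w 0.0005172645941113976 q [ 0.07  0.26 -0.46  1.99  0.14  0.91 -2.17]
```

View pics/s2c.png

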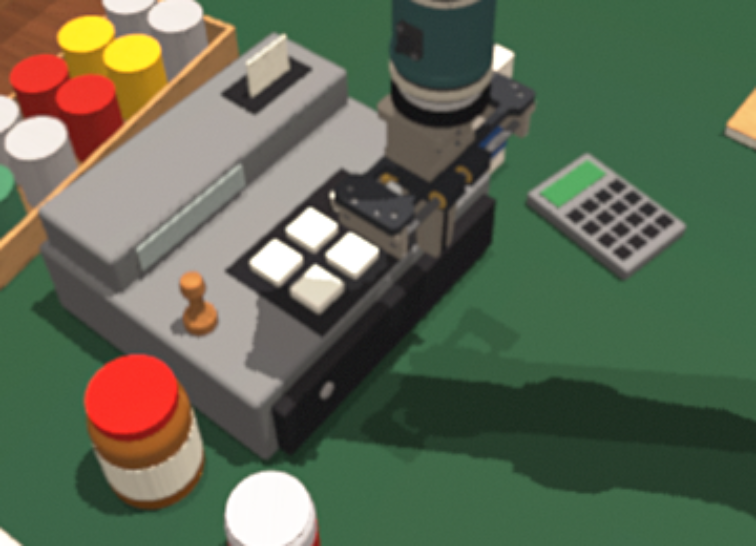

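The drawer is closed flush: the panel edge at (290–490, 420–200) in the crop sits against the till, and the stamp and tins are where they were. Next I go above the round key.

Emit:
{"api": "apply_moves", "payload": {
  "targets": [
    {"claw": 0,"dx": 0.4,"dy": 0.15,"dz": 0,"yaw": 0},
    {"claw": 0,"dx": 0.6,"dy": 0.2,"dz": 0,"yaw": 0},
    {"claw": 0,"dx": 0.6,"dy": 0.2,"dz": 0,"yaw": 0},
    {"claw": 0,"dx": 0.6,"dy": 0.2,"dz": 0,"yaw": 0},
    {"claw": 0,"dx": 0.5,"dy": 0.18,"dz": 0,"yaw": 0},
    {"claw": 0,"dx": 0.26,"dy": 0.1,"dz": 0,"yaw": 0},
    {"claw": 0,"dx": 0,"dy": 0,"dz": 0.3,"yaw": 0},
    {"claw": 0,"dx": 0,"dy": 0,"dz": 0,"yaw": 0}
  ]
}}

```text
time_s: 10.2
tool_pos: [0.6064, 0.0528, 0.3623]
ee_rot: [[0.99, -0.139, -0.005], [-0.139, -0.99, -0.0], [-0.004, 0.001, -1.0]]
ft_force: [-0.2, 0.2, -0.3]
gripper_width: 0.0008
finger_force: 0.0
```

```bash
python3 st.py
```

```text
t 10.2 tool yaw -0.13981233683648994 tip till [-0.06334724 -0.05286123] z 0.17231648336472177 zax [-4.51619170e-03 -1.31915466e-04 -9.99989793e-01] F [-0.20241092  0.24919129 -0.30698637] w 0.0008063904094997098 q [ 0.14  0.48 -0.38  1.73  0.2   0.98 -2.02]
```

Emit:
{"api": "apply_moves", "payload": {
  "targets": [
    {"claw": 0,"dx": 0.09,"dy": 0,"dz": 0.2,"yaw": 0},
    {"claw": 0,"dx": 0,"dy": 0,"dz": 0.3,"yaw": 0},
    {"claw": 0,"dx": 0,"dy": 0,"dz": 0.3,"yaw": 0},
    {"claw": 0,"dx": 0,"dy": 0,"dz": 0.15,"yaw": 0},
    {"claw": 0,"dx": 0,"dy": 0,"dz": 0,"yaw": 0}
  ]
}}

```text
time_s: 10.82
tool_pos: [0.6118, 0.0518, 0.3163]
ee_rot: [[0.99, -0.14, -0.002], [-0.14, -0.99, -0.0], [-0.001, 0.0, -1.0]]
ft_force: [1.0, -0.0, -0.2]
gripper_width: 0.0005
finger_force: 0.0
```

```bash
python3 st.py; python3 -c "
from h import *
c=shot('side','s3.png');im=c['img'][130:280,200:400,::-1];cv2.imwrite('pics/s3c.png',cv2.resize(im,None,fx=3.5,fy=3.5))"
```

```text
t 10.825 tool yaw -0.14075653612704053 tip till [-0.05731744 -0.05301525] z 0.12627469167860933 zax [-1.51451613e-03 -8.42275534e-05 -9.99998850e-01] F [ 1.02137293 -0.0111261  -0.2016899 ] w 0.0005309918662792744 q [ 0.13  0.54 -0.36  1.75  0.23  0.9  -2.04]
```

View pics/s3c.png

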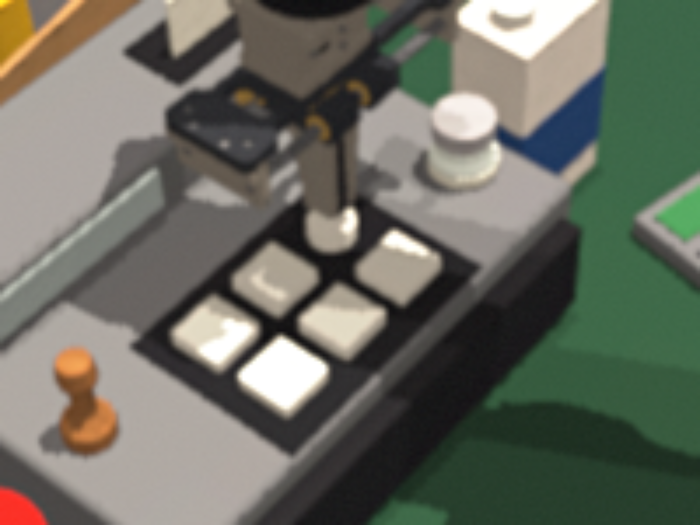

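The closed fingertips stand just over the round key, at about (330,225) in the crop, clear of the square keys. I press gently.

Emit:
{"api": "apply_moves", "payload": {
  "targets": [
    {"claw": 0,"dx": 0,"dy": 0,"dz": 0.1,"yaw": 0},
    {"claw": 0,"dx": 0,"dy": 0,"dz": 0.08,"yaw": 0},
    {"claw": 0,"dx": 0,"dy": 0,"dz": 0.05,"yaw": 0},
    {"claw": 0,"dx": 0,"dy": 0,"dz": 0.04,"yaw": 0},
    {"claw": 0,"dx": 0,"dy": 0,"dz": 0,"yaw": 0}
  ]
}}

```text
time_s: 11.5
tool_pos: [0.612, 0.0517, 0.3038]
ee_rot: [[0.99, -0.14, -0.0], [-0.14, -0.99, -0.0], [-0.0, 0.0, -1.0]]
ft_force: [-1.7, 0.1, 2.4]
gripper_width: 0.0007
finger_force: 1.0
```

Emit:
{"api": "apply_moves", "payload": {
  "targets": [
    {"claw": 0,"dx": 0,"dy": 0,"dz": 0.03,"yaw": 0},
    {"claw": 0,"dx": 0,"dy": 0,"dz": 0,"yaw": 0}
  ]
}}

```text
time_s: 11.75
tool_pos: [0.612, 0.0518, 0.3023]
ee_rot: [[0.99, -0.14, 0.0], [-0.14, -0.99, -0.0], [0.0, 0.0, -1.0]]
ft_force: [-2.3, -1.2, 2.3]
gripper_width: 0.0007
finger_force: 1.5
```

Emit:
{"api": "apply_moves", "payload": {
  "targets": [
    {"claw": 0,"dx": 0,"dy": 0,"dz": 0.03,"yaw": 0},
    {"claw": 0,"dx": 0,"dy": 0,"dz": 0.02,"yaw": 0},
    {"claw": 0,"dx": 0,"dy": 0,"dz": 0,"yaw": 0}
  ]
}}

```text
time_s: 12.12
tool_pos: [0.6121, 0.0518, 0.2997]
ee_rot: [[0.99, -0.14, -0.0], [-0.14, -0.99, -0.0], [-0.0, 0.0, -1.0]]
ft_force: [-1.4, -0.8, 4.3]
gripper_width: 0.0005
finger_force: 2.2
```

Emit:
{"api": "apply_moves", "payload": {
  "targets": [
    {"claw": 0,"dx": 0,"dy": 0,"dz": 0.02,"yaw": 0},
    {"claw": 0,"dx": 0,"dy": 0,"dz": 0,"yaw": 0}
  ]
}}

```text
time_s: 12.38
tool_pos: [0.6121, 0.0518, 0.2995]
ee_rot: [[0.99, -0.14, 0.0], [-0.14, -0.99, -0.0], [0.0, 0.0, -1.0]]
ft_force: [-4.1, -1.1, 9.4]
gripper_width: 0.0002
finger_force: 4.5
```

The key is bottomed at about 9 N. I release it, rise, and draw the hand back.

Emit:
{"api": "apply_moves", "payload": {
  "targets": [
    {"claw": 0,"dx": 0,"dy": 0,"dz": -0.1,"yaw": 0},
    {"claw": 0,"dx": 0,"dy": 0,"dz": -0.2,"yaw": 0},
    {"claw": 0,"dx": 0,"dy": 0,"dz": -0.5,"yaw": 0},
    {"claw": 0,"dx": 0,"dy": 0,"dz": -0.6,"yaw": 0},
    {"claw": 0,"dx": 0,"dy": 0,"dz": -0.5,"yaw": 0},
    {"claw": 0,"dx": -0.5,"dy": 0,"dz": -0.2,"yaw": 0},
    {"claw": 0,"dx": -0.8,"dy": 0,"dz": 0,"yaw": 0},
    {"claw": 0,"dx": -0.8,"dy": 0,"dz": 0,"yaw": 0}
  ]
}}

```text
time_s: 13.38
tool_pos: [0.507, 0.0668, 0.4038]
ee_rot: [[0.99, -0.14, 0.001], [-0.14, -0.99, 0.0], [0.001, -0.0, -1.0]]
ft_force: [0.5, 0.2, 0.7]
gripper_width: 0.0005
finger_force: 0.0
```

Emit:
{"api": "apply_moves", "payload": {
  "targets": [
    {"claw": 0,"dx": -0.6,"dy": 0,"dz": 0,"yaw": 0},
    {"claw": 0,"dx": -0.4,"dy": 0,"dz": 0,"yaw": 0},
    {"claw": 0,"dx": 0,"dy": 0,"dz": 0,"yaw": 0},
    {"claw": 0,"dx": 0,"dy": 0,"dz": 0,"yaw": 0}
  ]
}}

```text
time_s: 13.88
tool_pos: [0.4594, 0.0734, 0.404]
ee_rot: [[0.99, -0.141, 0.001], [-0.141, -0.99, 0.0], [0.001, -0.0, -1.0]]
ft_force: [0.5, -0.1, 0.7]
gripper_width: 0.0001
finger_force: 0.0
```

```bash
python3 st.py; python3 -c "
from h import *
c=shot('side','s4.png');im=c['img'][100:360,130:490,::-1];cv2.imwrite('pics/s4c.png',cv2.resize(im,None,fx=2.1,fy=2.1))"
```

```text
t 13.875 tool yaw -0.1413039719155992 tip till [-0.2107493  -0.05292206] z 0.21397365329553292 zax [ 1.15712552e-03  2.26380777e-04 -9.99999305e-01] F [ 0.45737905 -0.06042092  0.74183174] w 0.00013662153248161795 q [ 0.17  0.19 -0.45  2.02  0.1   0.95 -2.04]
```

View pics/s4c.png

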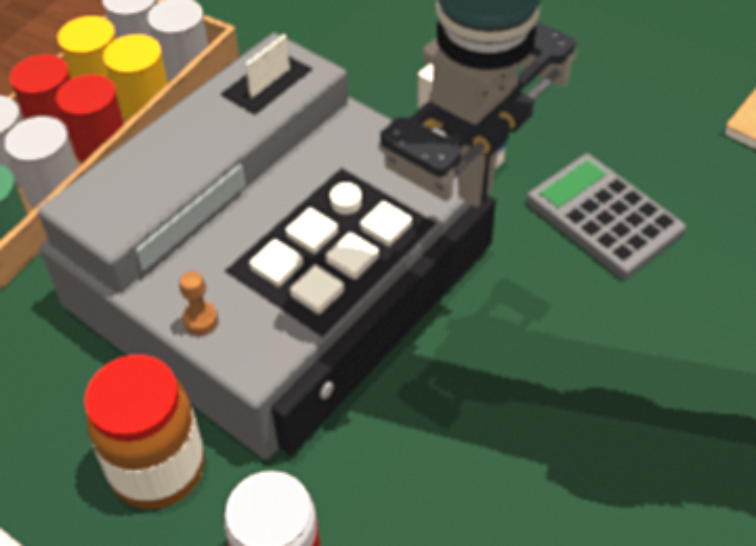

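The drawer is home, the round key is back up at (346,197), the other things are undisturbed, and the hand is clear.

```bash
python3 -c "
from rig import env
print(env.sign_off())"
```

```text
the job is handed in; nothing more can be done
None
```

I pushed the drawer fully home without slamming it, then pressed the round key lightly to its stop (about 9 N), let it come back up, drew the hand clear and handed the job in at about 14 s; no verdict came back.

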